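Fetch a furniture foot from the tilt-out bin

ROBOT

A 6-joint arm with a two-finger parallel gripper is mounted at the origin on the work surface. World frame = base frame: x ahead of the robot, y to its left, z up, the work surface at z = 0. Lengths are in m, angles in degrees, forces in N, time in s.
With the tool pointing down it reaches from about 0.375 to 0.75 m from the base axis. Payload 9 kg.
Tool frame: the origin (TCP) lies where the fingers leave the gripper's body, on its centre line; the fingertips stand 73 mm ahead of it and the grasp point (between the pads) lies 54 mm ahead of it (robot.tip_reach is the distance from the TCP to the fingertips, in m); z points along the fingers, y is the direction in which the jaws open and shut (so a half turn about z gives the same grasp; the last joint's range is limited). The gripper opens to 85 mm and grips with 20 to 120 N. Pads are 22 mm wide; open, the fingers measure 114 mm over their backs; the gripper's body (76 mm by 85 mm) begins 54 mm behind the grasp point. The pads swing forward as they close: fully open they stand 13 mm farther back than shut.
Start: joints at [-80.197, 5.964, 5.575, 89.605, 0, 77.527], TCP at [0.227, -0.555, 0.304] pointing down, gripper open.
Joint ranges: [-171.21, 171.21], [-48.23, 106.86], [-62.78, 66.21], [-105.2, 120.99], [-86.42, 89.51], [-180, 180]. Speed limits (degrees/s): [127.2, 127.2, 147.25, 180, 180, 180].

INTERFACE

Orientations are given as [roll, pitch, yaw] about the fixed x, y, z axes, in that order (R = Rz(yaw) Ry(pitch) Rx(roll)).
In Python, from plant import robot gives the robot as it stands. Calls block until the motion is done:
- robot.move_pose(position, orientation): joint-space move of the TCP to a pose.
- robot.line_to(position, vel=0.15, rotation=None, guard=None): straight line of the TCP; rotation=None keeps the orientation; vel is the mean speed in m/s. With guard (N) it stops when the force on the tool has changed by that much, and returns True; else False.
- robot.goto_joints(angles): joint-space move.
- robot.set_gripper(opening): finger opening in m; the grip force is fixed at half the most; returns when the fingers have stopped.
- robot.pause(seconds).
- robot.ik(position, orientation): joint angles nearest the present ones, or None.
- robot.observe(): the state.
- robot.grab_frame(name): name is "side" or "top" or "wrist"; returns the picture (420x560x3 uint8, blue, green, red); there is no depth.
- robot.get_calibration(name): a dict with "vertical_fov" (degrees; the focal length in pixels is half the picture's height over the tangent of half this angle, whatever the lens; pixels are square), "cx", "cy" (the principal point, pixels), "rvec" (rotation vector, rad) and "tvec" (3), from world to camera coordinates, as OpenCV has them. Camera axes: x right, y down, z forward; pixel columns grow to the right and rows downward; lengths in m; the calibration is good to about 2 mm. A picture is of the moment at which its call begins: read the wrist's pose just before it. get_calibration takes no time and is no camera call; for the wrist camera it gives the pose at the moment of the call.
A pose or a line that the arm cannot do raises robot.IKError and nothing moves.
- robot.job_done(): hands the job in, once; it reports no verdict.
The state is a dict: "time": time; "q": joint angles; "qvel": joint speeds; "joint_torque": joint torques, N m; "tool_pos": TCP position; "tcp_rot": TCP orientation; "ft_force": force on the tool from outside, world axes, zero at the start; "torque": the same for the moment, N m; "gripper_width": finger opening in m.
Only numpy, scipy, OpenCV 4.12 (cv2) and the standard library are available. Lean on these libraries where they do the work, as an engineer would, in place of code of your own. Each camera call takes 0.05 s, during which the arm holds its last target.

TASK

Pull the yellow bin forward by the tab on its top edge until it is tilted out all the way, take out the turned wooden furniture foot that lies inside, and set it down gently in the shallow wooden tray on the bench. Leave the yellow bin tilted out and the blue bin shut.

Things in the scene. Friction and masses are not known exactly. Their poses are not given: they have to be found in the camera images.
- yellow_tab (a point): Middle of the top edge of the YELLOW bin's pull tab: upright plate 64 mm wide (y), 6 thick (x), rising 40 mm above the flat grey housing roof; free space behind it above the roof. Frame turns with the bin; shut: z up, x horizontal, away from the robot, normal to the tab. Pivot: the line along y through (-33,0,-136) mm of this frame. A fingertip let down behind the tab can draw it along its arc.
- yellow_bin (a joint): Tilt of the yellow bin about its bottom pivot, rad: 0 shut, 1.134 (65 deg) fully out at a stop, tab towards the robot, then down; 0 to 0.05 at the start. Friction (about 3 N at the tab) keeps it where it is left. Fully out it is a trough 132 mm wide (y): level floor 40 mm (x), rear edge at the pivot line, front wall 80 mm long leaning 25 deg forward, rear wall 55 mm leaning 10 deg back.
- blue_tab (a point): The same point on the BLUE bin, an identical unit beside the yellow one (either may be the right-hand one), which stays shut. Both housings are 152 mm wide (y); the roof is 110 mm above the bench, begins 42 mm behind the pivot line and is 76 mm deep (x); the pivot is 14 mm above the bench.
- foot: Dark turned-wood furniture foot with two light grooves: cylinder 44 mm in diameter, 50 mm long, about 60 g. Origin at its middle, y along its axis. It lies in the yellow bin, axis along the pivot, and rolls onto the level floor as the bin tilts out (middle then 36 mm above the bench). Fingers have room only at its two flat ends: take it from above, closing along its axis.
- tray: Shallow square tray of light wood, loose on the bench left of the bins: 150 x 150 mm outside, 26 mm high, walls and floor 6 mm thick, 0.7 kg. Origin at the centre of its underside, z up, x and y along its sides.
There are look-alikes about, which are no part of the job. What is shaped like the part that bears blue_tab but red is not meant.

How it is judged:
By the outcome, as a careful person would: the job done as asked, in the order asked, and still so for the second after the job is handed in, with the robot touching nothing.
It also fails if it takes over 58 s, if anything falls off the work surface, if the arm or the gripper's body presses on something with over 40 N, if the wrist force passes 120 N, or if a joint passes its speed limit or range.

## Working session

There is one attempt and no reset: what is moved stays moved. The work goes in short steps, each a Python script; the robot and the scene stay as the last script left them, time stands still between calls to the robot, and variables do not carry over. Pictures are saved under pics/ and viewed, and the job is handed in when it is done.

```bash
ls; mkdir -p pics; python3 - <<'E'
from plant import robot
import cv2
for n in ("side","top","wrist"):
    c=robot.get_calibration(n); print(n,c)
    cv2.imwrite(f"pics/{n}0.png",robot.grab_frame(n))
o=robot.observe(); print(o)
E
```

```text
pics
side {'vertical_fov': 51.23015032993286, 'cx': 269.8539449120715, 'cy': 219.03377246866765, 'rvec': array([ 0.44474355, -2.70458039,  1.23088918]), 'tvec': array([0.5101749 , 0.22820638, 1.13354038])}
top {'vertical_fov': 42.09606350960814, 'cx': 275.05098576589506, 'cy': 215.8116250124752, 'rvec': array([ 2.19614654, -2.186779  ,  0.11331943]), 'tvec': array([-0.06307819,  0.57230993,  1.60207102])}
wrist {'vertical_fov': 71.97940537173709, 'cx': 279.8200647650827, 'cy': 214.0427966289824, 'rvec': array([-2.39242532,  1.6062425 ,  0.24491862]), 'tvec': array([-0.5996992 , -0.03797341,  0.38072148])}
{'time': 0.15, 'q': array([-8.01963857e+01,  5.99004491e+00,  5.53962849e+00,  8.96054730e+01,
        2.26368978e-03,  7.75262517e+01]), 'qvel': array([-0.00105525, -0.1005835 ,  0.17215178, -0.06702995, -0.0508587 ,
        0.00768707]), 'joint_torque': array([ 3.35000441e-03, -5.57361460e+01,  5.04003239e+01,  1.26970030e-02,
       -2.27733976e-04, -1.11700933e-05]), 'tool_pos': array([ 0.2274374 , -0.55503692,  0.30333065]), 'tcp_rot': array([-1.79945919e+02, -1.42819442e-02,  2.22773547e+01]), 'ft_force': array([ 0.25609758, -0.19365712,  0.20613739]), 'torque': array([-0.0063087 , -0.05375333,  0.03597536]), 'gripper_width': 0.08540248263885225}
```

View pics/side0.png

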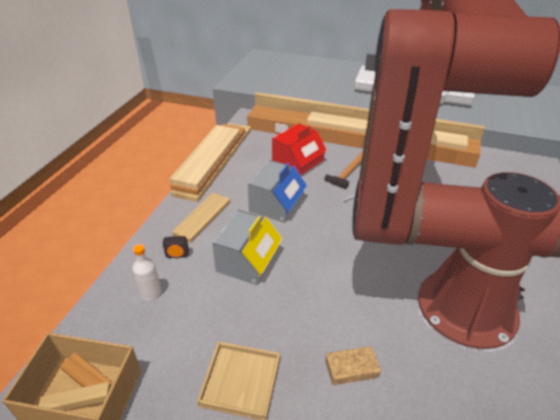

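View pics/top0.png

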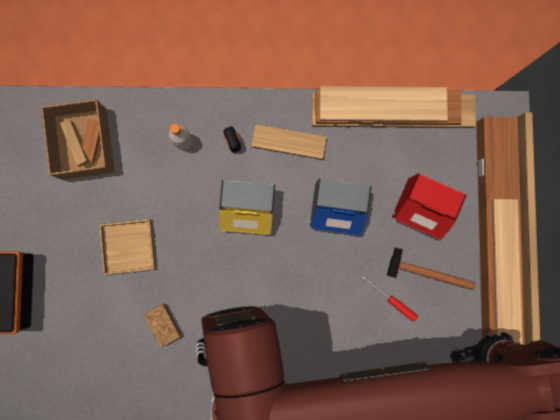

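View pics/wrist0.png

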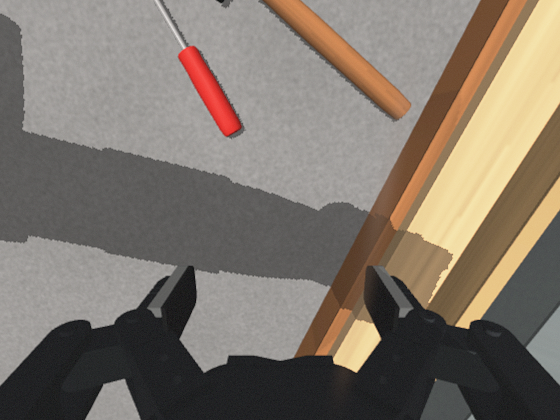

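Side: yellow bin at (250,245), blue at (278,190), red look-alike at (298,147), tray at (240,380). Top: yellow at (247,207), blue at (341,207), red at (430,207), tray at (128,247). The brown crate (78,140), the cork block (162,325) and the dark box (8,292) aren't part of the job. Next I'll crop in close.

```bash
cat > h.py <<'E'
import numpy as np, cv2
from scipy.spatial.transform import Rotation as R
class Cam:
    def __init__(s,c,H=420):
        s.f=H/2/np.tan(np.radians(c["vertical_fov"])/2); s.cx,s.cy=c["cx"],c["cy"]
        s.Rm=cv2.Rodrigues(np.array(c["rvec"]))[0]; s.t=np.array(c["tvec"]).ravel(); s.C=-s.Rm.T@s.t
    def ray(s,p): 
        d=s.Rm.T@np.array([(p[0]-s.cx)/s.f,(p[1]-s.cy)/s.f,1]); return d/np.linalg.norm(d)
    def plane(s,p,z): d=s.ray(p); return s.C+d*(z-s.C[2])/d[2]
    def proj(s,X): v=s.Rm@np.array(X)+s.t; return v[:2]/v[2]*s.f+[s.cx,s.cy]
def tri(c1,p1,c2,p2):
    d1,d2=c1.ray(p1),c2.ray(p2)
    a,b=np.linalg.lstsq(np.stack([d1,-d2],1),c2.C-c1.C,rcond=None)[0]
    P,Q=c1.C+a*d1,c2.C+b*d2; return (P+Q)/2,np.linalg.norm(P-Q)
E
python3 - <<'E'
from h import *
t=cv2.imread("pics/top0.png"); s=cv2.imread("pics/side0.png")
a=cv2.resize(t[170:250,205:305],None,fx=5,fy=5,interpolation=cv2.INTER_CUBIC)
b=cv2.resize(s[200:280,205:305],None,fx=5,fy=5,interpolation=cv2.INTER_CUBIC)
cv2.imwrite("pics/ca.png",a);cv2.imwrite("pics/cb.png",b)
from plant import robot
T=Cam(robot.get_calibration("top"));S=Cam(robot.get_calibration("side"))
print(T.C,S.C)
for n,img in (("top",t),("side",s)):
    hsv=cv2.cvtColor(img,cv2.COLOR_BGR2HSV)
    m=cv2.inRange(hsv,(22,180,80),(35,255,255)); n_,l,st,c=cv2.connectedComponentsWithStats(m); 
    print(n,[ (x.tolist(),y.round(1)) for x,y in zip(st[1:],c[1:]) if x[4]>80])
print(T.plane((128,247),.026), S.plane((240,380),.026),T.plane((247,182),.11))
E
```

```text
[ 0.44226825 -0.02329483  1.64377772] [0.25473384 0.83102412 0.91748568]
top [([221, 208, 50, 26, 743], array([245.6, 219.8]))]
side [([243, 218, 38, 56, 915], array([260.3, 243.9]))]
[0.47805288 0.37198128 0.026     ] [0.4755737  0.38865015 0.026     ] [0.66125188 0.02111631 0.11      ]
```

View pics/ca.png

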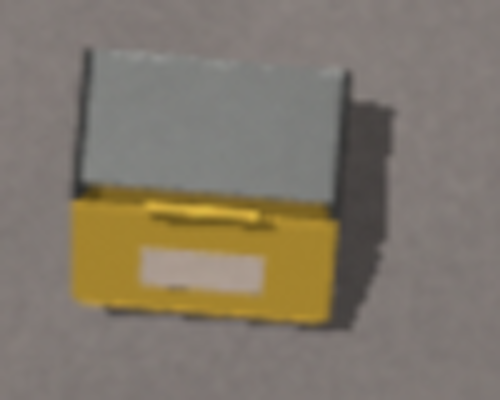

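View pics/cb.png

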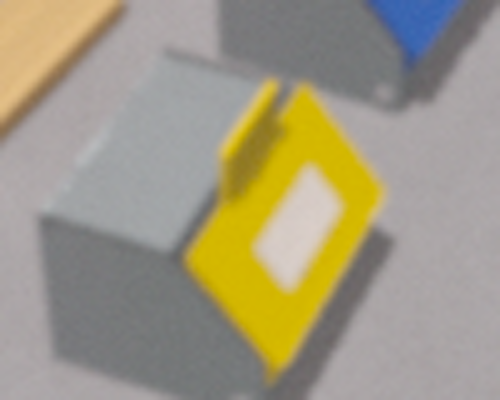

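```bash
python3 - <<'E'
from h import *
from plant import robot
T=Cam(robot.get_calibration("top"));S=Cam(robot.get_calibration("side"))
tp=lambda u,v:((u+.5)/5-.5+205,(v+.5)/5-.5+170)
sp=lambda u,v:((u+.5)/5-.5+205,(v+.5)/5-.5+200)
for n,p in dict(bl=(86,48),br=(349,70),fl=(80,190),fr=(334,207)).items(): print(n,T.plane(tp(*p),.11)[:2].round(4))
for n,p in dict(bl=(42,213),br=(168,52),fl=(173,250)).items(): print('side',n,S.plane(sp(*p),.11)[:2].round(4))
for n,a,b in (("tabL",(147,205),(222,155)),("tabR",(260,213),(277,80))):
    print(n,tri(T,tp(*a),S,sp(*b)), T.plane(tp(*a),.15)[:2],S.plane(sp(*b),.15)[:2])
# tray
t=cv2.imread("pics/top0.png"); s=cv2.imread("pics/side0.png")
for n,img,C,box in (("top",t,T,(90,210,165,285)),("side",s,S,(190,335,290,420))):
    x0,y0,x1,y1=box; hsv=cv2.cvtColor(img,cv2.COLOR_BGR2HSV)
    m=cv2.inRange(hsv,(8,60,60),(30,255,255)); k=np.zeros_like(m);k[y0:y1,x0:x1]=m[y0:y1,x0:x1]
    c=max(cv2.findContours(k,0,2)[0],key=cv2.contourArea); h=cv2.convexHull(c)
    q=cv2.approxPolyDP(h,5,True)[:,0]; print(n,q.tolist())
    P=np.array([C.plane(p,.026)[:2] for p in q]); print(P.round(3).tolist(),P.mean(0), np.linalg.norm(P-np.roll(P,1,0),axis=1).round(3))
E
```

```text
bl [0.6688 0.0924]
br [ 0.6572 -0.0565]
fl [0.588  0.0949]
fr [ 0.5792 -0.0483]
side bl [0.6671 0.0895]
side br [ 0.6534 -0.0554]
side fl [0.591  0.0931]
tabL (array([0.57657227, 0.05517606, 0.14824557]), np.float64(0.0005004481983577419)) [0.57617497 0.05500902] [0.576086  0.0569938]
tabR (array([ 0.57054606, -0.00744811,  0.15053981]), np.float64(0.003128551845483131)) [ 0.57210056 -0.00700353] [ 0.56921615 -0.00832828]
top [[151, 220], [155, 268], [103, 274], [99, 224]]
[[0.558, 0.306], [0.417, 0.292], [0.399, 0.443], [0.545, 0.459]] [0.47977289 0.37485851] [0.153 0.142 0.152 0.147]
side [[217, 342], [279, 353], [266, 419], [198, 406]]
[[0.562, 0.317], [0.415, 0.298], [0.394, 0.451], [0.537, 0.471]] [0.47708003 0.38417772] [0.155 0.148 0.154 0.144]
```

Candidates in the top view: yellow (247,207), blue (341,207) and red (430,207, not meant). The crop confirms the yellow bin and its tab. The measured tab is 63 mm wide with its top at z≈0.149, as described, and the yaw is about -5°. I'll move above it for a wrist check.

```bash
python3 - <<'E'
from h import *
from plant import robot
print(robot.tip_reach)
robot.move_pose([.56,.025,.33],[180,0,-5])
robot.set_gripper(0)
c=robot.get_calibration("wrist"); W=Cam(c); np.save("w1.npy",c,allow_pickle=True)
cv2.imwrite("pics/w1.png",robot.grab_frame("wrist"))
print(W.C, robot.observe()["tool_pos"],robot.observe()["tcp_rot"],robot.observe()["time"],robot.observe()["gripper_width"])
print(W.proj([.5735,.024,.15]))
E
```

```text
0.0726
[0.63609663 0.0185186  0.40115272] [0.55999826 0.02503929 0.32999702] [-1.79999480e+02 -7.79388256e-05 -4.99630804e+00] 3.35 3.5279732113127642e-06
[279.66782884 197.73862081]
```

View pics/w1.png

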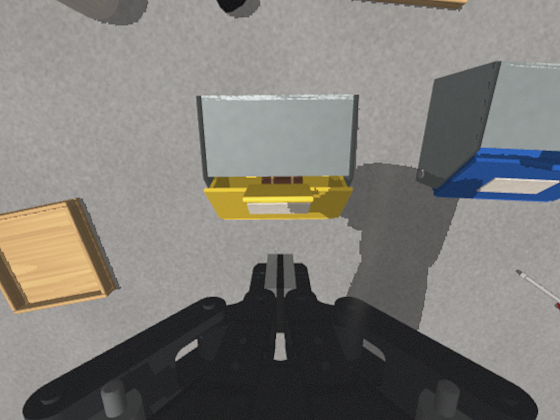

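The wrist view shows the yellow tab edge at (245–313, 199), the roof front edge at row 177 and its back edge at row 97, all square to the tool. I'll compute refined positions from these.

```bash
python3 - <<'E'
from h import *
c=np.load("w1.npy",allow_pickle=True).item(); W=Cam(c)
for n,p,z in (("tabL",(244.5,199),.15),("tabR",(313.5,199),.15),("roofBL",(199,97),.11),("roofBR",(358,96),.11),("roofFL",(207,177),.11),("roofFR",(355,177),.11)): print(n,W.plane(p,z)[:2].round(4))
E
```

```text
tabL [0.5751 0.0555]
tabR [ 0.5697 -0.0061]
roofBL [0.6669 0.0916]
roofBR [ 0.6547 -0.0568]
roofFL [0.5916 0.0964]
roofFR [ 0.5784 -0.0531]
```

```bash
cat >> h.py <<'E'
PSI=np.radians(-5); XD=np.array([np.cos(PSI),np.sin(PSI),0]); YD=np.array([-np.sin(PSI),np.cos(PSI),0]); PV=np.array([.5435,.0275,.014])
def tcp_for(th,fx=.003,d=.022,hw=.011,tip=.0726):
    a,b=.033+fx,.136-d
    x=a*np.cos(th)-b*np.sin(th); z=a*np.sin(th)+b*np.cos(th)
    return PV+XD*(x+hw)+np.array([0,0,z+tip])
E
python3 - <<'E'
from h import *
from plant import robot
p=tcp_for(0)+XD*.010
robot.line_to((p+[0,0,.06]).tolist(),vel=.2)
print("down",robot.line_to(p.tolist(),vel=.1,guard=8))
f0=robot.observe()["ft_force"]
print("hit",robot.line_to((p-XD*.03).tolist(),vel=.03,guard=2))
o=robot.observe(); print(o["tool_pos"],o["tool_pos"]-p,o["ft_force"]-f0,o["time"])
cv2.imwrite("pics/s1.png",cv2.resize(robot.grab_frame("side")[180:290,190:320],None,fx=4,fy=4))
E
```

```text
down False
hit True
[0.58528877 0.02386192 0.20052929] [-1.49943305e-02  1.32980039e-03 -7.07104929e-05] [-0.70374592  0.01640433 -1.10477469] 5.2417
```

View pics/s1.png

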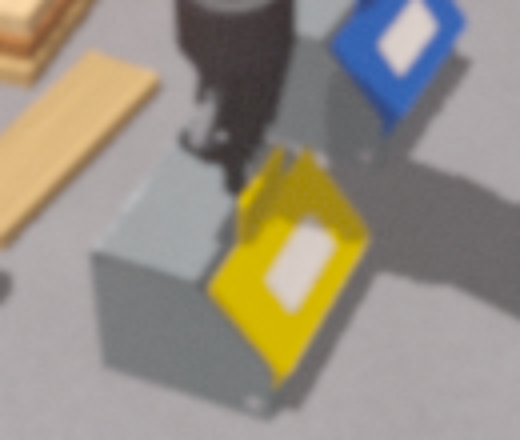

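The crop shows the closed fingers just behind the yellow tab, with contact about where expected. I'll pull along the arc.

```bash
python3 - <<'E'
from h import *
from plant import robot
for d in (8,16,24,32,40,48,56,62,66,69):
    hit=robot.line_to(tcp_for(np.radians(d)).tolist(),vel=.1 if d<60 else .04,guard=15)
    o=robot.observe(); print(d,hit,o["tool_pos"].round(4),o["ft_force"].round(1),round(o["time"],2))
    if hit: break
cv2.imwrite("pics/s2.png",cv2.resize(robot.grab_frame("side")[180:310,190:350],None,fx=4,fy=4))
E
```

```text
8 False [0.574  0.0248 0.2046] [ 0.7 -0.2  0.4] 5.57
16 False [0.5576 0.0263 0.206 ] [ 0.6 -0.7 -1.5] 5.88
24 False [0.5411 0.0277 0.2053] [ 0.3  0.9 -0.2] 6.2
32 False [0.5248 0.0291 0.2023] [-0.4  0.5 -0.7] 6.52
40 False [0.5091 0.0305 0.1971] [-0.8 -0.   0.6] 6.83
48 False [0.4942 0.0318 0.1896] [0.1 0.3 1. ] 7.15
56 False [0.4805 0.033  0.1802] [0.8 0.  0. ] 7.47
62 False [0.4708 0.0339 0.1717] [-0.3  0.   0.5] 7.93
66 False [0.4658 0.0342 0.1665] [ 2.2 -0.2  5.3] 8.29
69 True [0.4656 0.0342 0.1663] [1.7 0.7 5.1] 8.5
```

View pics/s2.png

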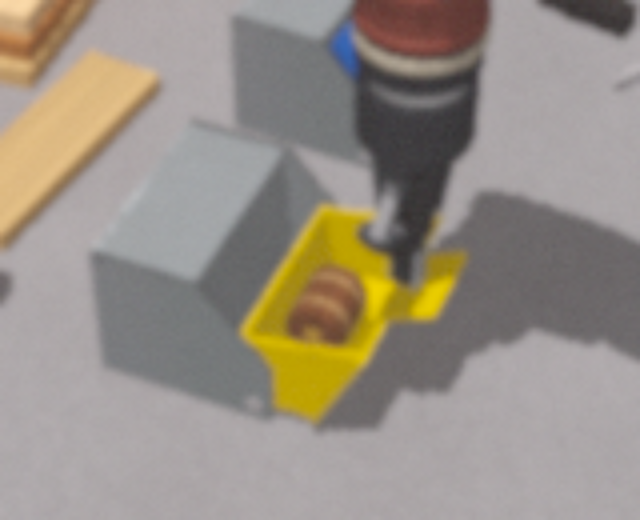

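The bin is tilted out to the stop (about 65°, 15 N guard tripped) and the foot lies inside at crop (327,305). I'll lift clear and measure the foot.

```bash
python3 - <<'E'
from h import *
from plant import robot
p=robot.observe()["tool_pos"]
robot.line_to((p+[0,0,.05]+XD*.0).tolist(),vel=.15)
q=PV-XD*.06; 
robot.move_pose([q[0],q[1],.27],[180,0,-5])
robot.set_gripper(.07)
c=robot.get_calibration("wrist"); np.save("w2.npy",c,allow_pickle=True)
cv2.imwrite("pics/w2.png",robot.grab_frame("wrist")); cv2.imwrite("pics/t2.png",robot.grab_frame("top")); cv2.imwrite("pics/s3.png",robot.grab_frame("side"))
o=robot.observe();print(o["time"],o["tool_pos"],o["gripper_width"])
W=Cam(c)
for dx in(-.022,0,-.04): print(W.proj(PV+XD*dx+[0,0,.022 if dx==-.022 else 0]))
E
```

```text
10.2 [0.48372803 0.03271568 0.27001683] 0.06977227050798925
[279.78818734 162.50262398]
[279.76336722 139.75460923]
[279.78780213 175.9912956 ]
```

View pics/w2.png

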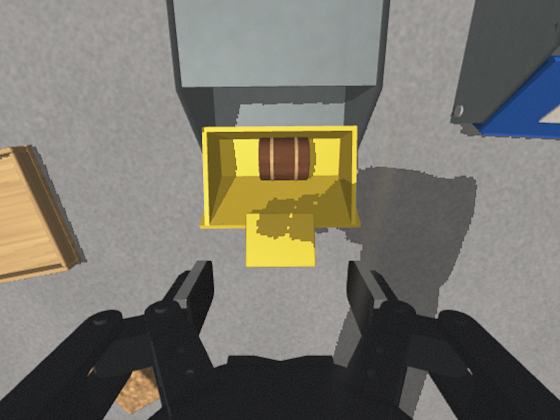

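```bash
python3 - <<'E'
from h import *
W=Cam(np.load("w2.npy",allow_pickle=True).item())
img=cv2.imread("pics/w2.png");h=cv2.cvtColor(img,cv2.COLOR_BGR2HSV)
m=cv2.inRange(h,(0,60,20),(16,255,200)); k=np.zeros_like(m); k[125:185,235:340]=m[125:185,235:340]
x,y,w,hh=cv2.boundingRect(k); print(x,y,w,hh)
for p,z in (((x,y+hh/2),.058),((x+w,y+hh/2),.058),((x+w/2,y),.036),((x+w/2,y+hh),.036)):
    X=W.plane(p,z); r=X-PV; print(X.round(4), "bin x,y", (r@XD).round(4),(r@YD).round(4))
E
```

```text
259 138 50 42
[0.5295 0.0489 0.058 ] bin x,y -0.0159 0.0201
[0.5252 0.0007 0.058 ] bin x,y -0.0159 -0.0283
[0.5459 0.0229 0.036 ] bin x,y 0.0028 -0.0043
[0.5028 0.0266 0.036 ] bin x,y -0.0405 -0.0045
```

Foot at pixels (259–309, 138–180): 48×43 mm measured against 50×44, and it sits 4.5 mm right of the bin centre. That fits, so I'll descend and grip.

```bash
python3 - <<'E'
from h import *
from plant import robot
p=PV-XD*.0195-YD*.0045
robot.set_gripper(.075)
robot.line_to([p[0],p[1],.20],vel=.2)
print("down",robot.line_to([p[0],p[1],.092],vel=.08,guard=6))
o=robot.observe();print(o["tool_pos"],o["ft_force"],o["gripper_width"])
if o["tool_pos"][2]<.095:
    robot.set_gripper(.03)
o=robot.observe();print(o["tool_pos"],o["ft_force"],o["gripper_width"],o["time"])
cv2.imwrite("pics/w3.png",robot.grab_frame("wrist"))
E
```

```text
down True
[0.52344206 0.02468226 0.09561108] [-1.46764397  0.95468596  6.63450522] 0.07519627292786488
[0.52344206 0.02468226 0.09561108] [-1.46764397  0.95468596  6.63450522] 0.07519627292786488 12.1917
```

View pics/w3.png

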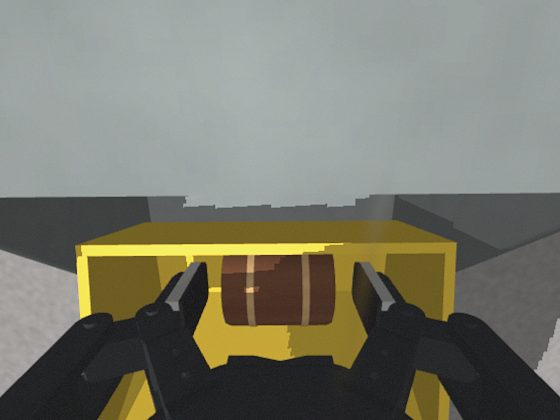

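The fingers straddle the foot with gaps on both sides, but something pushed up with 6 N about 4 mm early. The linkage may be meeting the side walls near (90,325). I'll back up, narrow the opening and retry.

```bash
python3 - <<'E'
from h import *
from plant import robot
robot.pause(.1); o=robot.observe(); print("rest",o["ft_force"].round(2))
p=o["tool_pos"]
robot.line_to([p[0],p[1],.102],vel=.1); print(robot.observe()["ft_force"].round(2))
robot.set_gripper(.065)
print("down",robot.line_to([p[0],p[1],.092],vel=.03,guard=6))
robot.pause(.1);o=robot.observe();print(o["tool_pos"],o["ft_force"],o["gripper_width"],o["time"])
cv2.imwrite("pics/w4.png",robot.grab_frame("wrist"))
cv2.imwrite("pics/s4.png",cv2.resize(robot.grab_frame("side")[180:310,190:350],None,fx=4,fy=4))
E
```

```text
rest [-1.8   0.34  6.7 ]
[-0.39  0.33 -0.18]
down True
[0.52382341 0.02501567 0.09641127] [1.124348   2.36058749 3.23246748] 0.06504093290379917 13.2417
```

View pics/w4.png

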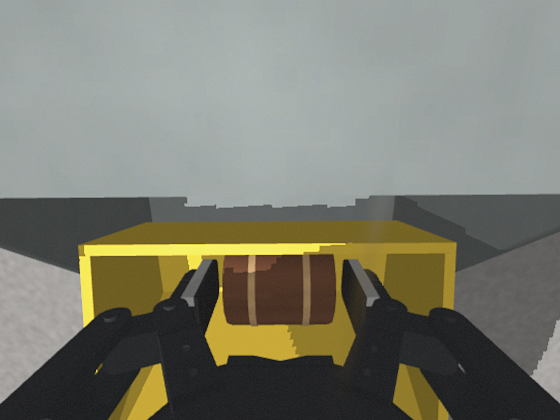

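View pics/s4.png

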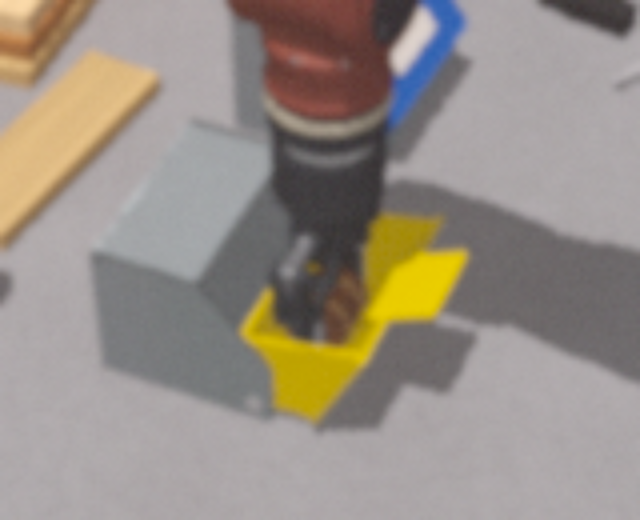

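Contact comes at the same height again, but the foot is centred between the pads and they already overlap its ends well (pad centre about 10 mm above the foot's middle, tips about 29 mm above the bench). I'll raise 2 mm to unload and close here.

```bash
python3 - <<'E'
from h import *
from plant import robot
o=robot.observe(); print(o["torque"].round(2),o["ft_force"].round(2))
p=o["tool_pos"]
robot.line_to([p[0],p[1],.098],vel=.05); robot.pause(.1);print(robot.observe()["ft_force"].round(2))
robot.set_gripper(.04)
robot.pause(.2);o=robot.observe();print(o["tool_pos"],o["ft_force"].round(2),o["gripper_width"],o["time"])
cv2.imwrite("pics/w5.png",robot.grab_frame("wrist"))
E
```

```text
[ 0.4  -0.2   0.03] [1.81 2.76 2.94]
[-0.24  0.51  0.78]
[0.52375503 0.02485226 0.09805055] [-0.26 -1.29  2.2 ] 0.04927085538883062 14.175
```

View pics/w5.png

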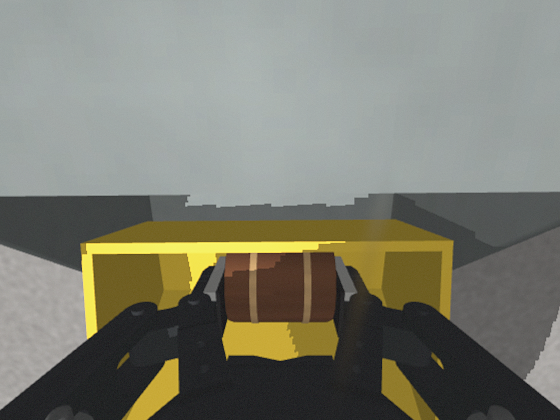

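Gripped (width 49.3 mm, pads on both ends). I'll lift, check, and move over the tray.

```bash
python3 - <<'E'
from h import *
from plant import robot
p=robot.observe()["tool_pos"]
robot.line_to([p[0],p[1],.13],vel=.05,guard=12)
o=robot.observe();print(o["tool_pos"],o["ft_force"].round(2),o["gripper_width"])
robot.line_to([p[0],p[1],.28],vel=.2)
cv2.imwrite("pics/s6.png",cv2.resize(robot.grab_frame("side")[140:310,170:370],None,fx=4,fy=4))
robot.move_pose([.44,.375,.28],[180,0,5])
o=robot.observe();print(o["tool_pos"],o["ft_force"].round(2),o["gripper_width"],o["time"])
c=robot.get_calibration("wrist"); np.save("w6.npy",c,allow_pickle=True)
cv2.imwrite("pics/w6.png",robot.grab_frame("wrist"))
E
```

```text
[0.52366358 0.02486368 0.1297988 ] [-0.08 -0.07 -0.67] 0.04931341316376043
[0.44005135 0.3749302  0.28001178] [ 0.16  0.39 -0.6 ] 0.04905613986505465 20.7167
```

View pics/w6.png

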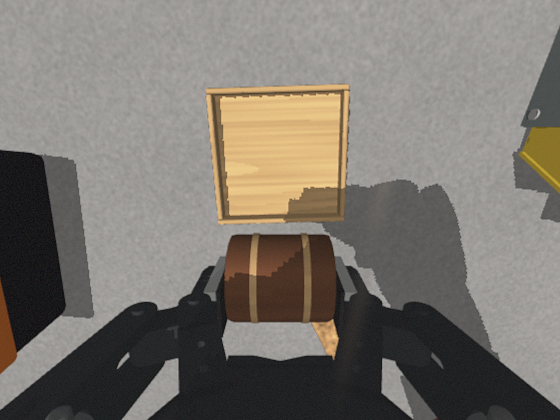

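View pics/s6.png

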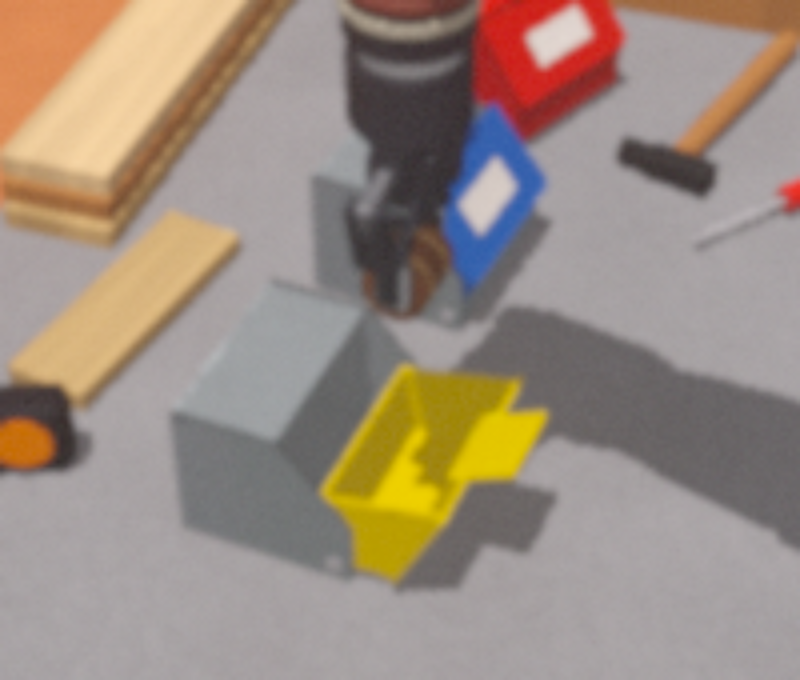

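The foot is held, the yellow bin is still out and empty, and the blue bin is shut. Tray rim corners in the wrist view are at about (207,91), (349,85), (345,220) and (219,223).

```bash
python3 - <<'E'
from h import *
from plant import robot
W=Cam(np.load("w6.npy",allow_pickle=True).item())
P=np.array([W.plane(p,.026)[:2] for p in ((207,91),(349,85),(345,220),(219,223))]); print(P.round(4).tolist(),P.mean(0),np.linalg.norm(P-np.roll(P,1,0),axis=1))
# foot underside in wrist view: extent check
c=P.mean(0); print("yaw",np.degrees(np.arctan2(*(P[1]-P[0])[[0,1]])))
E
```

```text
[[0.5424, 0.4597], [0.5608, 0.3135], [0.4147, 0.2951], [0.3981, 0.4438]] [0.47897844 0.37799543] [0.14518752 0.14738215 0.14727651 0.14962535]
yaw 172.8204257276894
```

```bash
python3 - <<'E'
from h import *
from plant import robot
c=[.479,.378]
robot.line_to([*c,.2],vel=.2,rotation=[180,0,7])
robot.line_to([*c,.105],vel=.12)
robot.pause(.1)
hit=robot.line_to([*c,.084],vel=.012,guard=2.5)
robot.pause(.1);o=robot.observe();print(hit,o["tool_pos"],o["ft_force"].round(2),o["gripper_width"],o["time"])
cv2.imwrite("pics/w7.png",robot.grab_frame("wrist"))
cv2.imwrite("pics/s7.png",cv2.resize(robot.grab_frame("side")[300:420,160:320],None,fx=4,fy=4))
E
```

```text
True [0.4789748  0.37799967 0.090052  ] [ 0.65 -0.67  5.18] 0.0490886460267606 23.675
```

View pics/w7.png

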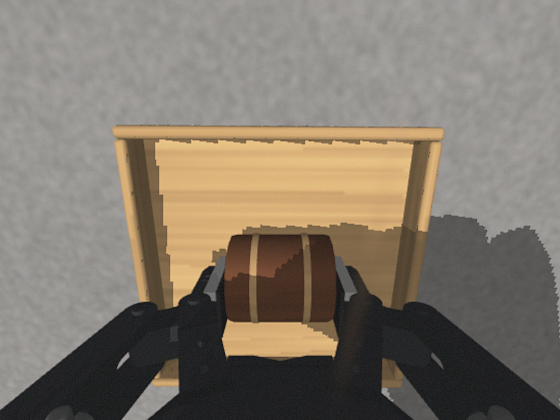

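View pics/s7.png

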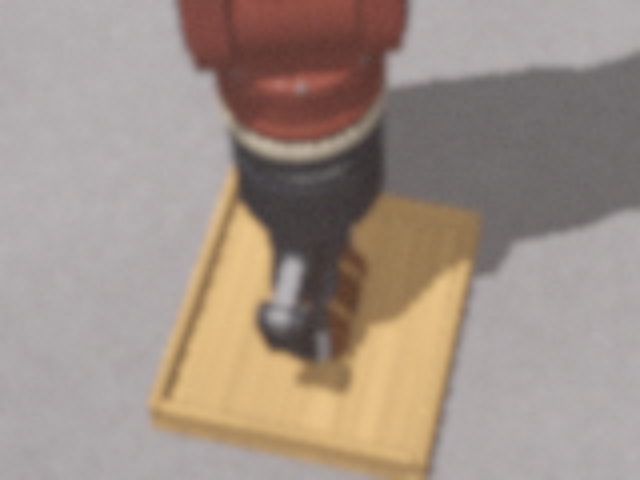

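Contact came at z=0.090, exactly as predicted. The foot is near the tray's middle, so I'll release and retreat.

```bash
python3 - <<'E'
from h import *
from plant import robot
robot.set_gripper(.053); robot.pause(.2); robot.set_gripper(.068); robot.pause(.2)
cv2.imwrite("pics/w8.png",robot.grab_frame("wrist"))
p=robot.observe()["tool_pos"]
print(robot.line_to([p[0],p[1],.13],vel=.06,guard=6)); robot.line_to([p[0],p[1],.3],vel=.2)
robot.move_pose([.38,.30,.36],[180,0,7])
robot.pause(.3)
o=robot.observe();print(o["ft_force"].round(2),o["time"])
c=robot.get_calibration("wrist"); np.save("w9.npy",c,allow_pickle=True)
cv2.imwrite("pics/w9.png",robot.grab_frame("wrist"));cv2.imwrite("pics/s9.png",robot.grab_frame("side"));cv2.imwrite("pics/t9.png",robot.grab_frame("top"))
E
```

```text
False
[-0.06  0.21 -0.07] 27.4917
```

View pics/w9.png

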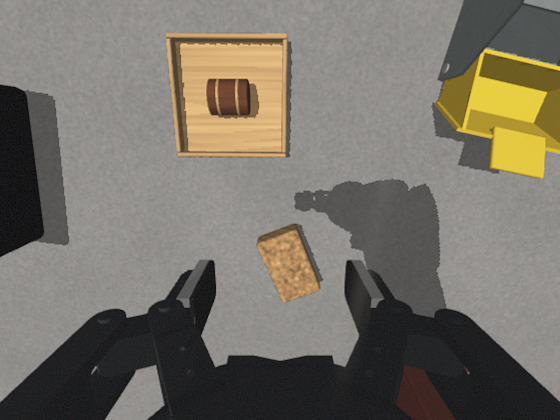

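View pics/s9.png

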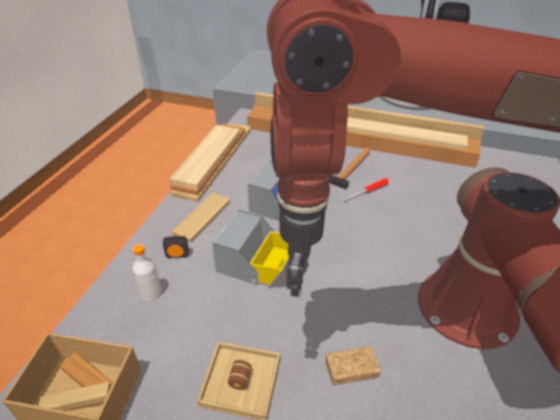

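```bash
python3 - <<'E'
from h import *
from plant import robot
W=Cam(np.load("w9.npy",allow_pickle=True).item())
for d in (58,62,65):
    t=np.radians(d); print(d,[W.proj(PV+XD*(.033*np.cos(t)-.136*np.sin(t))+[0,0,.033*np.sin(t)+.136*np.cos(t)]+YD*s).round(1).tolist() for s in(.032,-.032)])
img=cv2.imread("pics/w9.png"); cv2.imwrite("pics/w9c.png",cv2.resize(img[40:190,420:560],None,fx=4,fy=4))
t=cv2.imread("pics/t9.png"); cv2.imwrite("pics/t9c.png",cv2.resize(t[150:300,90:390],None,fx=2.6,fy=2.6))
E
```

```text
58 [[500.4, 159.1], [554.8, 171.3]]
62 [[493.2, 164.3], [546.1, 176.2]]
65 [[487.9, 167.8], [539.9, 179.3]]
```

View pics/w9c.png

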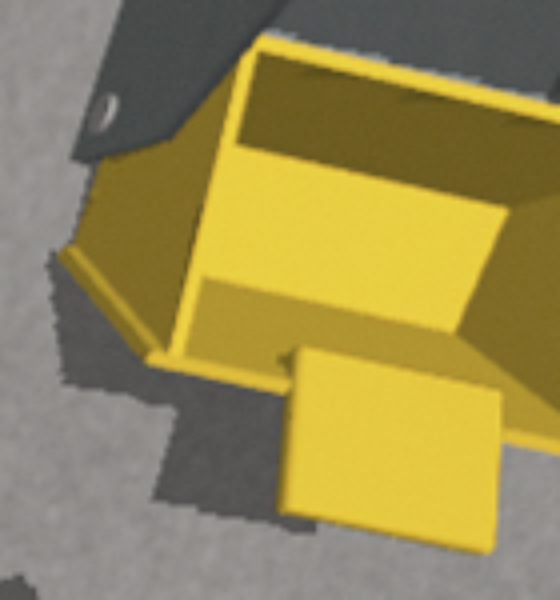

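View pics/t9c.png

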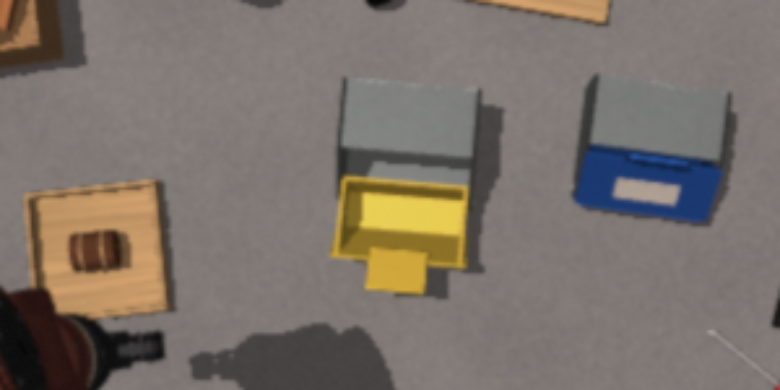

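```bash
python3 - <<'E'
from h import *
for f in("w2","w9"):
  W=Cam(np.load(f+".npy",allow_pickle=True).item())
  h=cv2.cvtColor(cv2.imread(f"pics/{f}.png"),cv2.COLOR_BGR2HSV); m=cv2.inRange(h,(22,150,120),(35,255,255))
  m[:,:200]=0
  for d in (62,65):
    t=np.radians(d); print(f,d,W.proj(PV+XD*(.033*np.cos(t)-.136*np.sin(t))+[0,0,.033*np.sin(t)+.136*np.cos(t)]).round(1))
  ys,xs=np.nonzero(m)
  # walk down from inside tab along column through the predicted centre
  u,v=W.proj(PV+XD*(.033*np.cos(t)-.136*np.sin(t))+[0,0,.033*np.sin(t)+.136*np.cos(t)])
  for c in (int(u)-12,int(u),int(u)+12):
    print(c, np.nonzero(m[:, c])[0].max(), end=" | ")
  print()
E
```

```text
w2 62 [279.9 265.3]
w2 65 [279.9 267.1]
267 266 | 279 266 | 291 265 | 
w9 62 [519.8 170.3]
w9 65 [514.1 173.6]
502 169 | 514 172 | 526 175 |
```

The tab edge is observed at column 514, row 172–173. The prediction is 173.6 at 65° and about 169 at 62°, so the bin is at its stop. The foot is mid-tray, the blue bin is shut, and the robot is clear of everything.

```bash
python3 - <<'E'
from plant import robot
robot.job_done()
E
```

```text
the job is handed in; nothing more can be done
```

I pulled the yellow bin out by its tab to the stop, lifted the foot out by its two ends and set it down near the middle of the tray. I then handed the job in at about 28 s of the 58 s allowed; it reports no verdict.

- **Yellow bin:** in the last wrist picture the tab edge is within 1–2 px of where it should be at 65°, which puts the bin at roughly 64.5–65°. The 15 N guard had also tripped at the stop.
- **Foot:** it touched the tray floor at the predicted height (tool at z = 0.090) with about 5 N. The pictures show it lying mid-tray.
- **Blue bin and robot:** the blue bin is shut in the last top picture. The gripper was well clear, and the force on the tool was about zero.

**Unexplained contact:** both times I lowered the gripper into the bin, it met a light contact (about 6–7 N) roughly 4 mm above the planned grasp height. I didn't find the cause. I raised it 2 mm and gripped the foot a little above its middle; it held, and the bin did not visibly move.

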